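# Close the dust filter box in the woodshop

## Robot

A 7-joint arm with a two-finger parallel gripper is mounted at the origin on the work surface. World frame = base frame: x ahead of the robot, y to its left, z up, the work surface at z = 0. Lengths are in m, angles in rad, forces in N, time in s.
With the tool pointing down it reaches from about 0.425 to 0.875 m from the base axis. Payload 4.7 kg.
Tool frame: the origin (TCP) lies at the very end of the fingers, on their centre line; the grasp point (between the pads) lies 19 mm behind it (r.grip_point_offset is the distance from the TCP to the grasp point, in m); z points along the fingers, y is the line along which they close (so a half turn about z gives the same grasp; the last joint's range is limited). The gripper opens to 85 mm and grips with 20 to 120 N. Pads are 22 mm wide; open, the fingers measure 114 mm over their backs; the gripper's body (76 mm by 85 mm) begins 54 mm behind the grasp point. The pads swing forward as they close: fully open they stand 13 mm farther back than shut.
Start: joints at [-1.23, 0.321, -0.07, 1.45, 0.023, 1.371, -0.057], TCP at [0.209, 0.616, 0.231] pointing down, gripper open.
Joint ranges: [-2.86, 2.86], [-0.3, 2.09], [-1.38, 1.24], [0.06, 2.45], [-1.56, 4.7], [0.09, 2.05], [-2.69, 2.69]. Speed limits (rad/s): [2.57, 2.57, 3.14, 3.14, 3.14, 3.14, 3.14].

## Interface

Orientations are given as a rotation vector (axis times angle).
In Python, from plant import r gives the robot as it stands.
- The arm moves only by the tool play_rows, never from a script. Its argument "plan" is a list of rows, each an object of numbers: "x", "y", "z": the shift along the tool's x, y, z in mm; "ax", "ay", "az": the turn, a rotation vector about the tool's x, y, z in rad; "hand": the opening, from -1 (shut) to 1 (fully open). In form: [{"x": .., "y": .., "z": .., "ax": .., "ay": .., "az": .., "hand": ..}, ...]. A call has exactly 8 rows; each row shifts and turns the commanded pose from where the row before left it, along the tool's axes as they then stand; what a row does not reach is not made up. A row lasts 1/8 s, in which the tool goes at most 62.5 mm and 10.7 degrees, less where a joint would pass 70% of its speed; a pose out of reach is approached as far as the arm can. A call with a gripper value outside its range is refused whole. The fingers move at their own pace and stop on an object; the grip force is fixed at half the most. Time passes only in rows, so rows that do not move let the fingers close, or fill a call up. It gives the time, the measured TCP pose, the force, the opening and the grip force at its end, in the units of the state.
- r.get_state(): the state, without advancing time (a new reading comes with each control period).
- r.snapshot(name): name is "scene" or "side" or "wrist"; returns a dict with "color" (420x560x3 uint8, blue, green, red), "K" (3x3 intrinsics, pixels), "k1" (the pictures are not rectified: a ray, as slopes to the right and down, at radius r is drawn at 1 + k1 r^2 times it, then the intrinsics apply), "R" (3x3) and "t" (3): a world point X has camera coordinates R X + t. Camera axes: x right, y down, z forward; pixel columns grow to the right and rows downward; lengths in m; the calibration is good to about 2 mm. A picture is of the moment at which its call begins. There is no depth.
- r.finish_job(): hands the job in; it is judged then, once.
The state is a dict: "time_s": time; "q": joint angles; "joint_velocities": joint speeds; "joint_torque": joint torques, N m; "tool_pos": TCP position; "eef_rot": TCP orientation; "ft_force": force on the tool from outside, world axes, zero at the start; "ft_torque": the same for the moment, N m; "grip_width": finger opening in m; "finger_force": force on a finger pad.
Only numpy, scipy, OpenCV 4.12 (cv2) and the standard library are available. Lean on these libraries where they do the work, as an engineer would, in place of code of your own. Each camera call takes 0.05 s, during which the arm holds its last target. There are 200 camera calls.

## Task

Close the dust filter box with its loose lid: holding the lid tilted, hook its lip fully under the box's fixed ledge, then swing it down until it lies flush, pushes in the lid switch, and the spring catch has snapped over its far edge. The box's head may sit a little off its base, so work by feel and gently, without letting the lid drop shut or forcing it against the box, and leave the other things on the bench alone.

Things in the scene. Friction and masses are not known exactly. Their poses are not given: they have to be found in the camera images.
- housing: Base plate of the dust filter box, dark steel, 250 (x) x 176 (y) x 15 mm, fixed on the bench. Origin: centre of its underside; z up. The grey open-topped head, 213 x 162 mm, is clamped on it, parallel to it, wherever it was last set: shifted up to 10 mm either way along x and 0 to 12 mm up. That shift is not measured and must be felt. -x is the hook side, turned roughly to the robot.
- seat (a point): Nominal centre of the lid's seat, at (0, 0, 65) mm from the base's origin; the true seat is off by the head's shift (x -10 to +10, z 0 to +12 mm). From the true seat: recess x = -98.5 to +98.5, y = -73 to +73 mm; the flat rim is at z = 0, 13 mm wide or more; catch and side walls end at z = 6 mm. The seated lid's origin is at the true seat, axes as the base's (3 mm play in x, 6 in y).
- ledge_edge (a point): Nominal middle of the free lower edge of the ledge, at (-90, 0, +10) mm from the nominal seat; the true one is off by the same shift. Dark steel ledge on the hook side, fixed to the head, over its whole width, 5 mm thick; it overhangs the sill by 8.5 mm with a 10 mm high gap, which ends at an upright stop wall (x = -98.5). The flat sill (z = 0) reaches from there to x = -50 mm.
- latch (a joint): Spring catch in the middle of the head's +x wall, 40 mm wide, slides outward (+x): 0 m sprung in (also when holding the lid), up to 0.010. From the true seat: nose tip x = 93, flat underside z = 7.5, its top slopes up and outward 30 deg off vertical to z = 20, tab to 35 mm. The lid's edge pressed down pushes it out 4 mm, then it snaps over: some 5 to 15 N at the grip bar; do not rely on its weight.
- interlock (a joint): Lid switch: white spring pin, 8 mm across, in the catch-side rim at x = 88, y = 40 mm from the true seat. 0 m when free (stands 4 mm out of the rim), 0.004 m when pushed flush by the fully seated lid; takes about 1 N.
- lid: Loose grey plastic lid, about 0.4 kg, flat on the bench, grip up; 194 mm (x) with its lip, 140 mm (y). Origin: centre of underside; z up on the grip side. Plate 6 mm thick from x = -83 to +97 mm; from its -x end a lip 110 mm wide, 4 mm thick, flush with the underside, reaches to x = -97 mm. It must lie in the box with its lip at the ledge.
- lid_bar (a point): Middle of the lid's black grip bar, at (15, 0, 24) mm in the lid's frame. The bar is 16 mm thick along the lid's x, 90 mm long along its y, and stands from the plate's top (z = 6 mm) to z = 42 mm.
- lid_lip (a point): Middle of the lower edge of the lip's end, at (-97, 0, 0) mm in the lid's frame.
- lid_edge (a point): Middle of the upper edge of the lid's other end, which goes under the catch, at (97, 0, 6) mm in the lid's frame.
- sanding_block: Bystander: wood and cork sanding block, 100 x 60 x 36 mm, origin at the centre of its underside.
- glue: Bystander: closed yellow glue bottle, 60 mm in diameter, 150 mm high, origin at the centre of its underside.
- tin: Bystander: open steel cup, 76 mm in diameter, 90 mm high, origin at the centre of its underside.
Mind the look-alikes: they are no part of the job. Of the things shaped like the lid, the grey one is meant.

How it is judged:
By the outcome, as a careful person would: the job done as asked, in the order asked, and still so for the second after the job is handed in, with the robot touching nothing.
It also fails if it takes over 58 s, if anything falls off the work surface, if the arm or the gripper's body presses on something with over 40 N, if the wrist force passes 120 N, or if a joint passes its speed limit or range.

## Working session

There is one attempt and no reset: what is moved stays moved. The work goes in short steps, Python scripts to look and compute and a tool call to move; the robot and the scene stay as the last step left them, time stands still between calls to the robot, and variables do not carry over. Pictures are saved under pics/ and viewed, at most 10 in all, crops included, and the job is handed in when it is done.

Besides the shell and the picture viewer there is one more tool, called after "Request:" as name([rows], argument=value, ...), one row to a line, values as JSON. play_rows: Moves the arm, as the interface text tells. Its arguments: {"type":"object","properties":{"plan":{"type":"array","items":{"type":"object","properties":{"x":{"type":"number"},"y":{"type":"number"},"z":{"type":"number"},"ax":{"type":"number"},"ay":{"type":"number"},"az":{"type":"number"},"hand":{"type":"number"}}}}},"required":["plan"]}

```bash
ls; mkdir -p pics; python3 - <<'E'
from plant import r
import cv2,numpy as np
s=r.get_state()
for k in("time_s","tool_pos","eef_rot","ft_force","grip_width"):print(k,s[k])
for n in("scene","side"):
    d=r.snapshot(n);cv2.imwrite(f"pics/{n}0.png",d["color"]);np.savez(f"{n}0.npz",**{k:d[k] for k in d})
    print(n,d["K"].tolist(),d["k1"],d["R"].round(3).tolist(),d["t"].round(3).tolist())
E
```

```text
pics
time_s 0.0
tool_pos [0.20856512 0.61504623 0.23019373]
eef_rot [-5.11105738e-01 -3.09952694e+00  3.06981098e-03]
ft_force [ 0.52418965 -0.02734773 -0.28367579]
grip_width 0.08568069365911377
scene [[445.27521303776666, 0.0, 285.09131564246485], [0.0, 445.27521303776666, 207.24161314642026], [0.0, 0.0, 1.0]] -0.11986493469903678 [[0.85, 0.526, 0.016], [0.308, -0.472, -0.826], [-0.427, 0.707, -0.563]] [-0.466, -0.078, 1.315]
side [[475.8425195820878, 0.0, 285.32380184366747], [0.0, 475.8425195820878, 209.37556760349574], [0.0, 0.0, 1.0]] 0.035086018522587616 [[0.867, -0.498, -0.001], [-0.278, -0.483, -0.83], [0.413, 0.72, -0.557]] [-0.447, 0.21, 0.947]
```

View pics/scene0.png

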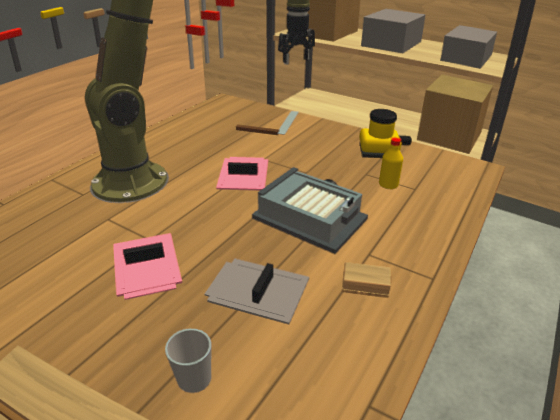

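View pics/side0.png

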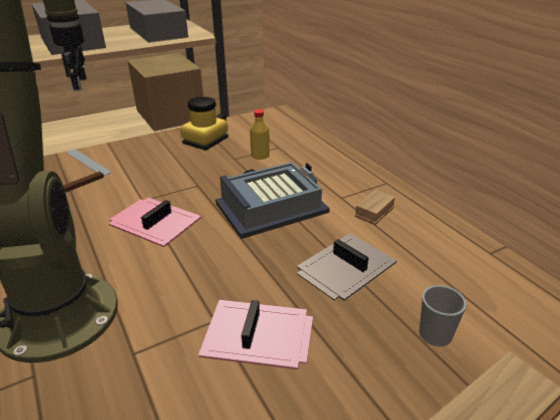

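Lid-like things in the scene view: pink at (243,172), pink at (147,265) and grey at (258,288). Only the one at (258,288) is grey, so that is the lid. The box is at (310,207), and I'll confirm with an enlarged crop.

```bash
cat > h.py <<'E'
import numpy as np,cv2
from scipy.spatial.transform import Rotation as Ro
def load(n):
    d=np.load(n+".npz");return {k:d[k] for k in d}
def dist(d):return np.array([float(d["k1"]),0,0,0,0])
def ray(d,uv):
    uv=np.array(uv,float).reshape(-1,1,2)
    p=cv2.undistortPointsIter(uv,d["K"],dist(d),None,None,(3,50,1e-9)).reshape(-1,2)
    v=np.c_[p,np.ones(len(p))]@d["R"];return -d["R"].T@d["t"],v/np.linalg.norm(v,axis=1)[:,None]
def plane(d,uv,z):
    o,v=ray(d,uv);return o+v*((z-o[2])/v[:,2])[:,None]
def proj(d,X):
    return cv2.projectPoints(np.array(X,float).reshape(-1,3),cv2.Rodrigues(d["R"])[0],d["t"],d["K"],dist(d))[0].reshape(-1,2)
def tri(d1,u1,d2,u2):
    o1,a=ray(d1,u1);o2,b=ray(d2,u2);out=[]
    for x,y in zip(a,b):
        A=np.c_[x,-y];s=np.linalg.lstsq(A,o2-o1,rcond=None)[0]
        p,q=o1+s[0]*x,o2+s[1]*y;out.append(np.r_[(p+q)/2,np.linalg.norm(p-q)])
    return np.array(out)
E
python3 - <<'E'
from h import *
a=load("scene0")["color"];b=load("side0")["color"]
f=lambda im,x,y:cv2.resize(im[y:y+100,x:x+133],(400,300),interpolation=cv2.INTER_CUBIC)
cv2.imwrite("pics/crop1.png",np.vstack([np.hstack([f(a,195,240),f(a,245,155)]),np.hstack([f(b,285,220),f(b,208,140)])]))
E
```

```text
(no output)
```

View pics/crop1.png

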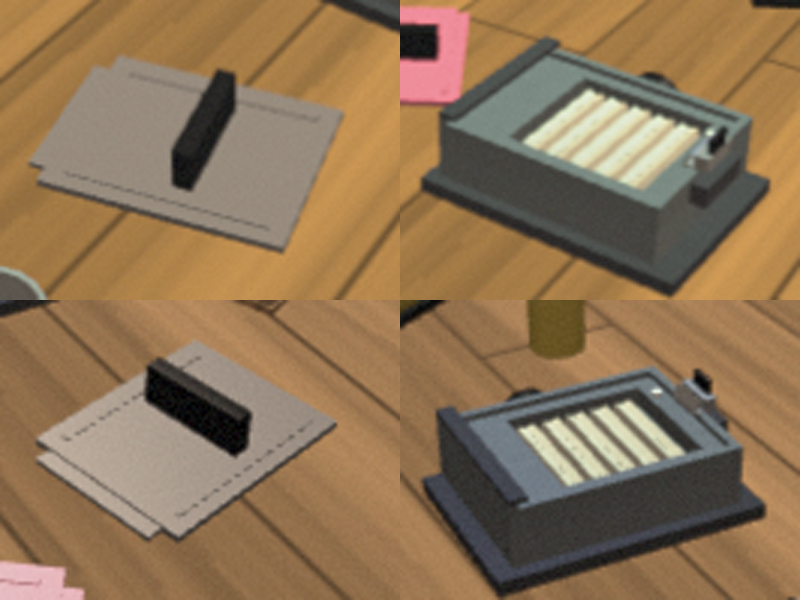

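The crop confirms it: the grey plate, bar up, lip at its left end towards the robot. The box's dark ledge is also on the left and the catch with its black tab on the right. Next I triangulate corners across the two views and check them against the sizes given.

```bash
python3 - <<'E'
from h import *
S,T=load("scene0"),load("side0");k=133/400
f=lambda o,p:[(o[0]+(x+.5)*k-.5,o[1]+(y+.5)/3-.5) for x,y in p]
np.set_printoptions(precision=4,suppress=True)
# lid corners -+,++,+-,--, lip +y,-y ; bar top centre
ls=f((195,240),[(120,57),(343,112),(286,247),(38,183),(92,67),(31,163),(229,72),(183,153)])
lt=f((285,220),[(38,142),(195,42),(336,125),(177,238),(38,160),(152,238),(156,62),(242,112)])
L=tri(S,ls,T,lt);print("lid",L)
hs=f((245,155),[(23,181),(267,290),(368,181),(43,115),(155,40),(350,115),(260,208)])
# base --,+-,++ ; ledge top -y? +y ; head top ++, +-
ht=f((208,140),[(104,290),(363,208),(1e3,1e3),(118,200),(43,112),(255,68),(341,148)])
H=tri(S,hs,T,ht);print("box",H)
for i,j in((0,1),(1,2),(2,3),(6,7),(4,5)):print("lid d",i,j,np.linalg.norm(L[i,:3]-L[j,:3]))
print("base pl scene z=.015",plane(S,hs[:3],.015),"side",plane(T,ht[:2],.015))
for a,b in((L[3],L[2]),(L[0],L[1]),(H[0],H[1]),(H[4],H[5]),(H[3],H[6])):
  v=b-a;print(np.degrees(np.arctan2(v[1],v[0])),np.hypot(*v[:2]))
v=L[6]-L[7];print("bar",np.degrees(np.arctan2(v[1],v[0])))
E
```

```text
lid [[ 0.4805 -0.1133  0.0047  0.0024]
 [ 0.6546 -0.0723  0.0047  0.0002]
 [ 0.6863 -0.2061  0.0031  0.0031]
 [ 0.5114 -0.2475  0.0035  0.0016]
 [ 0.4694 -0.133   0.0053  0.0004]
 [ 0.4964 -0.2379  0.0046  0.0015]
 [ 0.5828 -0.1158  0.0413  0.0012]
 [ 0.601  -0.1984  0.0417  0.0031]]
box [[ 0.4201  0.0435  0.0112  0.0039]
 [ 0.6634  0.0317  0.0117  0.0036]
 [ 0.6742 -0.5068  0.2421  0.5946]
 [ 0.4398  0.0489  0.0857  0.0006]
 [ 0.4487  0.2165  0.08    0.0021]
 [ 0.6517  0.1984  0.078   0.0032]
 [ 0.6449  0.0441  0.074   0.0008]]
lid d 0 1 0.17877586213038263
lid d 1 2 0.13753180172852028
lid d 2 3 0.1797087026316453
lid d 6 7 0.08466955181867558
lid d 4 5 0.10835554593205193
base pl scene z=.015 [[0.4219 0.0422 0.015 ]
 [0.6657 0.0253 0.015 ]
 [0.6736 0.206  0.015 ]] side [[0.4174 0.0358 0.015 ]
 [0.6616 0.0305 0.015 ]]
13.303637880973959 0.17970834996442142
13.263745534828919 0.17877585562053205
-2.7847178455970507 0.24362943048760158
-5.089420673653689 0.20378786538943217
-1.331479080588611 0.20515356537829335
bar 102.44197263986236
```

The lid reads 179 x 138 mm with the bar top at 42 mm, so it fits: yaw about 13°, bar at (0.592,-0.157). The base is at about (0.546,0.126) with yaw about -3°, and the head looks a few mm high. Now a helper for the rows, and a check of where the wrist camera sits.

```bash
cat >> h.py <<'E'
def Rt(yaw,tilt=0):
    """tool y along yaw (deg), tool z down, tilted so the +y side rises by tilt"""
    y=np.radians(yaw);B=np.array([[-np.sin(y),np.cos(y),0],[np.cos(y),np.sin(y),0],[0,0,-1.]]).T
    return Ro.from_matrix(B)*Ro.from_rotvec([-np.radians(tilt),0,0])
def rows(p0,R0,p1,R1,n):
    """n equal rows from pose 0 to pose 1 (tool axes, mm, rad)"""
    w=(R0.inv()*R1).as_rotvec();P=np.array(p0,float);d=(np.array(p1)-P)/n;R=R0
    for i in range(n):
        print((R.inv().apply(d)*1000).round(1),(w/n).round(4));R=R*Ro.from_rotvec(w/n)
def st(r,v=1):
    s=r.get_state();R=Ro.from_rotvec(s["eef_rot"])
    if v:
        m=R.as_matrix();print("t",round(s["time_s"],2),"p",np.round(s["tool_pos"],4),"yaw",round(float(np.degrees(np.arctan2(m[1,1],m[0,1]))),2),"tilt",round(float(np.degrees(np.arcsin(m[2,1]))),2),"F",np.round(s["ft_force"],1),"M",np.round(s["ft_torque"],2),"w",round(s["grip_width"]*1e3,1),"ff",np.round(s["finger_force"],1))
    return np.array(s["tool_pos"]),R
E
python3 - <<'E'
from plant import r
from h import *
p,R=st(r)
d=r.snapshot("wrist");print("cam in tool",R.inv().apply(-d["R"].T@d["t"]-p).round(4));print((R.inv().as_matrix()@d["R"].T).round(3),d["K"].round(1),d["k1"])
rows(p,R,[.53,.06,.33],Rt(-3),8)
E
```

```text
t 0.1 p [0.2085 0.6151 0.2303] yaw 71.28 tilt -0.1 F [-0.3  0.6 -0.5] M [ 0.07  0.03 -0.02] w 85.4 ff 0.0
cam in tool [ 0.0723  0.     -0.1421]
[[ 0.    -0.96  -0.281]
 [ 1.    -0.     0.001]
 [-0.001 -0.281  0.96 ]] [[293.1   0.  282.8]
 [  0.  293.1 205.3]
 [  0.    0.    1. ]] -0.03618890673103396
[-60.3 -52.8 -12.4] [-2.00e-04  1.00e-04  1.62e-01]
[-68.1 -42.4 -12.4] [-2.00e-04  1.00e-04  1.62e-01]
[-74.  -30.9 -12.4] [-2.00e-04  1.00e-04  1.62e-01]
[-78.  -18.5 -12.4] [-2.00e-04  1.00e-04  1.62e-01]
[-80.   -5.7 -12.4] [-2.00e-04  1.00e-04  1.62e-01]
[-79.9   7.3 -12.4] [-2.00e-04  1.00e-04  1.62e-01]
[-77.6  20.1 -12.4] [-2.00e-04  1.00e-04  1.62e-01]
[-73.4  32.3 -12.5] [-2.00e-04  1.00e-04  1.62e-01]
```

```bash
python3 - <<'E'
from plant import r
from h import *
p,R=st(r)
rows(p,R,[.54,.13,.2],Rt(-3),11)
E
```

```text
t 0.15 p [0.2086 0.6152 0.2305] yaw 71.28 tilt -0.08 F [-0.5  0.2 -0.7] M [-0.03  0.06  0.05] w 85.6 ff 0.0
[-42.7 -32.1   2.8] [-1.000e-04  1.000e-04  1.179e-01]
[-46.2 -26.9   2.8] [-1.000e-04  1.000e-04  1.179e-01]
[-49.  -21.2   2.8] [-1.000e-04  1.000e-04  1.179e-01]
[-51.2 -15.3   2.8] [-1.000e-04  1.000e-04  1.179e-01]
[-52.6  -9.2   2.8] [-1.000e-04  1.000e-04  1.179e-01]
[-53.3  -3.    2.8] [-1.000e-04  1.000e-04  1.179e-01]
[-53.3   3.3   2.8] [-1.000e-04  1.000e-04  1.179e-01]
[-52.6   9.6   2.8] [-1.000e-04  1.000e-04  1.179e-01]
[-51.1  15.7   2.8] [-1.000e-04  1.000e-04  1.179e-01]
[-48.9  21.6   2.8] [-1.000e-04  1.000e-04  1.179e-01]
[-46.   27.2   2.8] [-1.000e-04  1.000e-04  1.179e-01]
```

Request:
play_rows([
  {"x": -43,"y": -32,"z": 0,"az": 0.118,"hand": 1},
  {"x": -46,"y": -27,"z": 0,"az": 0.118,"hand": 1},
  {"x": -49,"y": -21,"z": 3,"az": 0.118,"hand": 1},
  {"x": -51,"y": -15,"z": 3,"az": 0.118,"hand": 1},
  {"x": -53,"y": -9,"z": 3,"az": 0.118,"hand": 1},
  {"x": -53,"y": -3,"z": 3,"az": 0.118,"hand": 1},
  {"x": -53,"y": 3,"z": 3,"az": 0.118,"hand": 1},
  {"x": -53,"y": 10,"z": 3,"az": 0.118,"hand": 1},
])

```text
invalid input at $.plan[0]: expected keys x, y, z, ax, ay, az, hand
```

Request:
play_rows([
  {"x": -51,"y": 16,"z": 3,"az": 0.118,"hand": 1},
  {"x": -49,"y": 22,"z": 3,"az": 0.118,"hand": 1},
  {"x": -46,"y": 27,"z": 6,"az": 0.118,"hand": 1},
  {"x": 0,"y": 0,"z": 0,"hand": 1},
  {"x": 0,"y": 0,"z": 0,"hand": 1},
  {"x": 0,"y": 0,"z": 0,"hand": 1},
  {"x": 0,"y": 0,"z": 0,"hand": 1},
  {"x": 0,"y": 0,"z": 0,"hand": 1},
])

```text
invalid input at $.plan[0]: expected keys x, y, z, ax, ay, az, hand
```

```bash
python3 - <<'E'
from plant import r
from h import *
d=r.snapshot("wrist");np.savez("w1.npz",**d)
p,R=st(r)
cv2.imwrite("pics/w1.png",cv2.resize(d["color"],(800,600),interpolation=cv2.INTER_CUBIC))
rows(p,R,[.565,0,.2],Rt(-3),3)
rows(np.array([.565,0,.2]),Rt(-3),[.592,-.157,.14],Rt(13.2),4)
E
```

```text
t 0.2 p [0.2086 0.6153 0.2306] yaw 71.27 tilt -0.07 F [ 0.4  0.4 -0.7] M [-0.06  0.02 -0.02] w 85.5 ff 0.0
[-178.3 -156.1   10.4] [-3.000e-04  3.000e-04  4.321e-01]
[-227.3  -67.1   10.3] [-3.000e-04  3.000e-04  4.321e-01]
[-234.5   34.3   10.2] [-3.000e-04  3.000e-04  4.321e-01]
[-38.8   8.8  15. ] [ 0.      0.     -0.0707]
[-39.4   6.   15. ] [ 0.      0.     -0.0707]
[-39.7   3.2  15. ] [ 0.      0.     -0.0707]
[-39.8   0.4  15. ] [ 0.      0.     -0.0707]
```

View pics/w1.png

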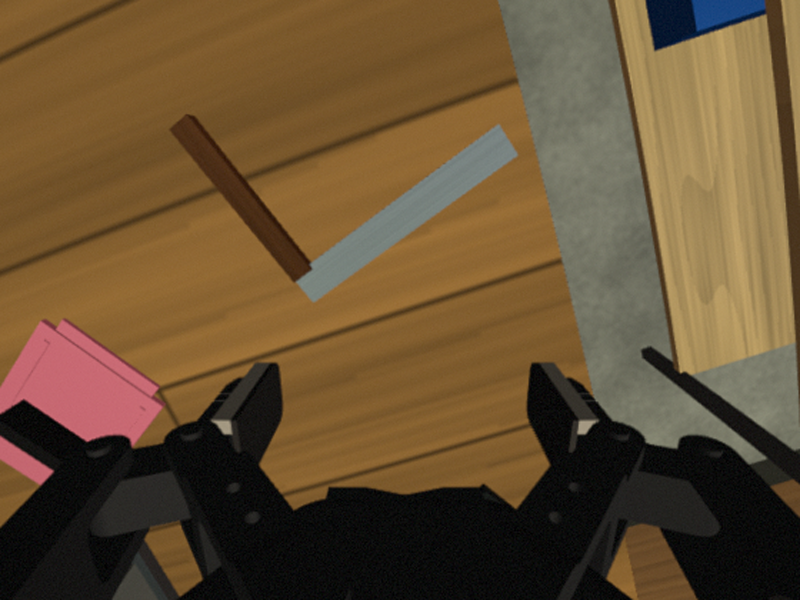

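Only the bare square and the fingers are in view: the moves were refused because every row needs all the keys. Sending them again complete.

Request:
play_rows([
  {"x": -43,"y": -32,"z": 0,"ax": 0,"ay": 0,"az": 0.118,"hand": 1},
  {"x": -46,"y": -27,"z": 0,"ax": 0,"ay": 0,"az": 0.118,"hand": 1},
  {"x": -49,"y": -21,"z": 3,"ax": 0,"ay": 0,"az": 0.118,"hand": 1},
  {"x": -51,"y": -15,"z": 3,"ax": 0,"ay": 0,"az": 0.118,"hand": 1},
  {"x": -53,"y": -9,"z": 3,"ax": 0,"ay": 0,"az": 0.118,"hand": 1},
  {"x": -53,"y": -3,"z": 3,"ax": 0,"ay": 0,"az": 0.118,"hand": 1},
  {"x": -53,"y": 3,"z": 3,"ax": 0,"ay": 0,"az": 0.118,"hand": 1},
  {"x": -53,"y": 10,"z": 3,"ax": 0,"ay": 0,"az": 0.118,"hand": 1},
])

```text
time_s: 1.2
tool_pos: [0.4508, 0.2616, 0.2133]
eef_rot: [-1.869, -2.525, -0.001]
ft_force: [0.7, -0.7, 0.9]
grip_width: 0.0851
finger_force: 0.0
```

Request:
play_rows([
  {"x": -51,"y": 16,"z": 3,"ax": 0,"ay": 0,"az": 0.118,"hand": 1},
  {"x": -49,"y": 22,"z": 3,"ax": 0,"ay": 0,"az": 0.118,"hand": 1},
  {"x": -46,"y": 27,"z": 6,"ax": 0,"ay": 0,"az": 0.118,"hand": 1},
  {"x": -45,"y": 0,"z": 0,"ax": 0,"ay": 0,"az": 0,"hand": 1},
  {"x": -25,"y": 0,"z": 0,"ax": 0,"ay": 0,"az": 0,"hand": 1},
  {"x": 0,"y": 0,"z": 0,"ax": 0,"ay": 0,"az": 0,"hand": 1},
  {"x": 0,"y": 0,"z": 0,"ax": 0,"ay": 0,"az": 0,"hand": 1},
  {"x": 0,"y": 0,"z": 0,"ax": 0,"ay": 0,"az": 0,"hand": 1},
])

```text
time_s: 2.2
tool_pos: [0.537, 0.0627, 0.2012]
eef_rot: [-2.277, -2.163, -0.0]
ft_force: [-0.0, -0.7, 0.1]
grip_width: 0.0851
finger_force: 0.0
```

```bash
python3 - <<'E'
from plant import r
from h import *
d=r.snapshot("wrist");np.savez("w1.npz",**d)
p,R=st(r)
cv2.imwrite("pics/w1b.png",cv2.resize(d["color"],(800,600),interpolation=cv2.INTER_CUBIC))
rows(p,R,[.565,-.04,.2],Rt(-3),3)
E
```

```text
t 2.25 p [0.5371 0.0624 0.2012] yaw -2.95 tilt -0.01 F [ 0.3 -0.2 -0.3] M [-0.01  0.03 -0.04] w 85.3 ff 0.0
[-33.6  11.1   0.4] [-0.     -0.0001  0.0003]
[-33.6  11.1   0.4] [-0.     -0.0001  0.0003]
[-33.6  11.1   0.4] [-0.     -0.0001  0.0003]
```

View pics/w1b.png

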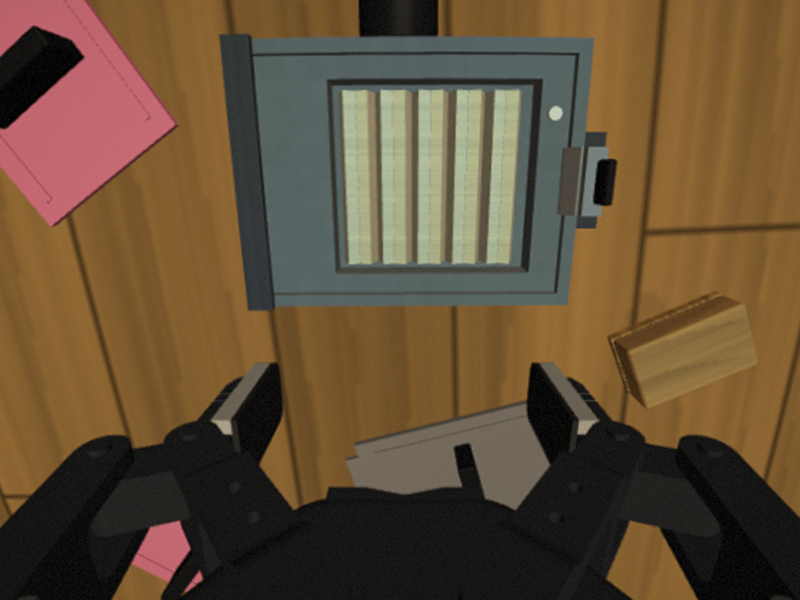

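The view shows the box square-on. Ledge on the left (columns 222-274, rows 36-310), head's right edge (593,38)-(568,305), white pin at (555,113), catch nose at (568,180) and tab at (605,182). A second wrist view from the side will give heights.

Request:
play_rows([
  {"x": 0,"y": 40,"z": 0,"ax": 0,"ay": 0,"az": 0,"hand": 1},
  {"x": 0,"y": 40,"z": 0,"ax": 0,"ay": 0,"az": 0,"hand": 1},
  {"x": 0,"y": 0,"z": 0,"ax": 0,"ay": 0,"az": 0,"hand": 1},
  {"x": 0,"y": 0,"z": 0,"ax": 0,"ay": 0,"az": 0,"hand": 1},
  {"x": 0,"y": 0,"z": 0,"ax": 0,"ay": 0,"az": 0,"hand": 1},
  {"x": 0,"y": 0,"z": 0,"ax": 0,"ay": 0,"az": 0,"hand": 1},
  {"x": 0,"y": 0,"z": 0,"ax": 0,"ay": 0,"az": 0,"hand": 1},
  {"x": 0,"y": 0,"z": 0,"ax": 0,"ay": 0,"az": 0,"hand": 1},
])

```text
time_s: 3.25
tool_pos: [0.6169, 0.0566, 0.2016]
eef_rot: [-2.281, -2.161, -0.001]
ft_force: [-0.1, 0.3, -0.2]
grip_width: 0.0854
finger_force: 0.0
```

```bash
python3 - <<'E'
from plant import r
from h import *
d=r.snapshot("wrist");np.savez("w2.npz",**d)
p,R=st(r)
cv2.imwrite("pics/w2.png",cv2.resize(d["color"],(800,600),interpolation=cv2.INTER_CUBIC))
E
```

```text
t 3.3 p [0.6169 0.0565 0.2015] yaw -3.09 tilt 0.01 F [-0.4 -0.3 -0.7] M [-0.02 -0.05  0.02] w 85.6 ff 0.0
```

View pics/w2.png

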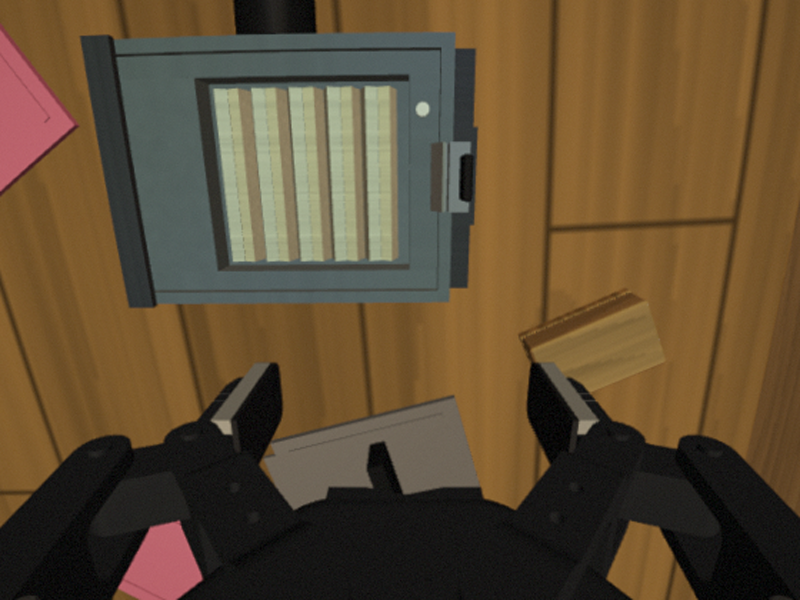

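The box shows in full again: pin (422,109), ledge (82,37)-(156,305), head's right corners (455,33) and (449,302). Triangulating these with sub-pixel corners.

```bash
python3 - <<'E'
from h import *
np.set_printoptions(precision=4,suppress=True)
A,B=load("w1"),load("w2");k=.7
n=["ledge out+","ledge out-","ledge in+","ledge in-","head++","head+-","pin","rec++","rec+-"]
a=[(222,36),(248,310),(250,36),(274,308),(593,38),(568,305),(555.5,113),(578,54),(557,292)]
b=[(82,37),(129,307),(113,37),(156,305),(455,33),(449,302),(422.5,109),(441,49),(438,290)]
def ref(d,p,i):
    g=cv2.cvtColor(d["color"],cv2.COLOR_BGR2GRAY);q=(np.array(p,np.float32)+.5)*k-.5
    if i==6:
        x,y=q.round().astype(int);w=np.clip(g[y-7:y+8,x-7:x+8].astype(float)-150,0,None)
        Y,X=np.mgrid[y-7:y+8,x-7:x+8];return (X*w).sum()/w.sum(),(Y*w).sum()/w.sum()
    s=cv2.cornerSubPix(g,q.reshape(1,1,2).copy(),(3,3),(-1,-1),(3,30,.01)).ravel()
    return s if np.abs(s-q).max()<2 else q
ra=[ref(A,p,i) for i,p in enumerate(a)];rb=[ref(B,p,i) for i,p in enumerate(b)]
T=tri(A,ra,B,rb)
for m,t in zip(n,T):print(m,t)
S,D=load("scene0"),load("side0")
for z in(.065,.07,.077):print(z,"ray planes w1/w2",plane(A,[ra[6]],z+.004)[0],plane(B,[rb[6]],z+.004)[0])
for i,j in((0,1),(2,3),(4,5)):
    v=T[i]-T[j];print(n[i],np.hypot(v[0],v[1]),"yaw",np.degrees(np.arctan2(v[1],v[0]))-90)
for i,j in((0,4),(1,5)):
    v=T[j]-T[i];print(n[i],np.hypot(v[0],v[1]),"yaw",np.degrees(np.arctan2(v[1],v[0])))
E
```

```text
ledge out+ [0.4441 0.2122 0.0887 0.001 ]
ledge out- [0.4326 0.0525 0.0829 0.0002]
ledge in+ [0.4566 0.2139 0.0782 0.0006]
ledge in- [0.4505 0.0526 0.082  0.0014]
head++ [0.6534 0.204  0.0745 0.    ]
head+- [0.6452 0.043  0.0759 0.0002]
pin [0.6328 0.1642 0.0731 0.    ]
rec++ [0.6452 0.1968 0.0726 0.0004]
rec+- [0.638  0.0504 0.0721 0.0002]
0.065 ray planes w1/w2 [0.6342 0.1646 0.069 ] [0.633  0.1647 0.069 ]
0.07 ray planes w1/w2 [0.6325 0.1641 0.074 ] [0.6328 0.164  0.074 ]
0.077 ray planes w1/w2 [0.6301 0.1633 0.081 ] [0.6324 0.1631 0.081 ]
ledge out+ 0.16010849514885572 yaw -4.116724891843091
ledge in+ 0.16142315192648096 yaw -2.157293209065969
head++ 0.16123392404373701 yaw -2.921388894183565
ledge out+ 0.20948121898988784 yaw -2.227136464919405
ledge out- 0.21281033116788428 yaw -2.550395573510518
```

Seat estimates agree: from the pin (0.543,0.1283), from the head corners (0.5429,0.1285), from the ledge (0.5435,0.129). Seat z is about 0.069 and yaw about -2.7°. Now a close look at the lid.

```bash
python3 - <<'E'
from plant import r
from h import *
p,R=st(r)
rows(p,R,[.575,-.24,.2],Rt(13.2),6)
E
```

```text
t 3.3 p [0.6169 0.0565 0.2015] yaw -3.09 tilt 0.01 F [-0.4 -0.3 -0.7] M [-0.02 -0.05  0.02] w 85.6 ff 0.0
[-49.7  -4.3   0.2] [ 0.     -0.     -0.0474]
[-49.5  -6.7   0.2] [ 0.     -0.     -0.0474]
[-49.1  -9.    0.2] [ 0.     -0.     -0.0474]
[-48.6 -11.3   0.2] [ 0.     -0.     -0.0474]
[-48.  -13.6   0.2] [ 0.     -0.     -0.0474]
[-47.3 -15.9   0.2] [ 0.     -0.     -0.0474]
```

Request:
play_rows([
  {"x": -50,"y": -4,"z": 0,"ax": 0,"ay": 0,"az": -0.047,"hand": 1},
  {"x": -49,"y": -7,"z": 0,"ax": 0,"ay": 0,"az": -0.047,"hand": 1},
  {"x": -49,"y": -9,"z": 0,"ax": 0,"ay": 0,"az": -0.047,"hand": 1},
  {"x": -49,"y": -11,"z": 0,"ax": 0,"ay": 0,"az": -0.047,"hand": 1},
  {"x": -48,"y": -14,"z": 0,"ax": 0,"ay": 0,"az": -0.047,"hand": 1},
  {"x": -47,"y": -16,"z": 0,"ax": 0,"ay": 0,"az": -0.048,"hand": 1},
  {"x": 0,"y": 0,"z": 0,"ax": 0,"ay": 0,"az": 0,"hand": 1},
  {"x": 0,"y": 0,"z": 0,"ax": 0,"ay": 0,"az": 0,"hand": 1},
])

```text
time_s: 4.3
tool_pos: [0.5746, -0.2393, 0.2012]
eef_rot: [-1.953, -2.46, -0.001]
ft_force: [-0.1, 1.1, -0.2]
grip_width: 0.0853
finger_force: 0.0
```

```bash
python3 - <<'E'
from plant import r
from h import *
d=r.snapshot("wrist");np.savez("w3.npz",**d)
p,R=st(r)
cv2.imwrite("pics/w3.png",cv2.resize(d["color"],(800,600),interpolation=cv2.INTER_CUBIC))
E
```

```text
t 4.35 p [ 0.575  -0.2383  0.2011] yaw 13.2 tilt 0.02 F [-0.4 -0.   0.5] M [ 0.04 -0.01 -0.01] w 85.6 ff 0.0
```

View pics/w3.png

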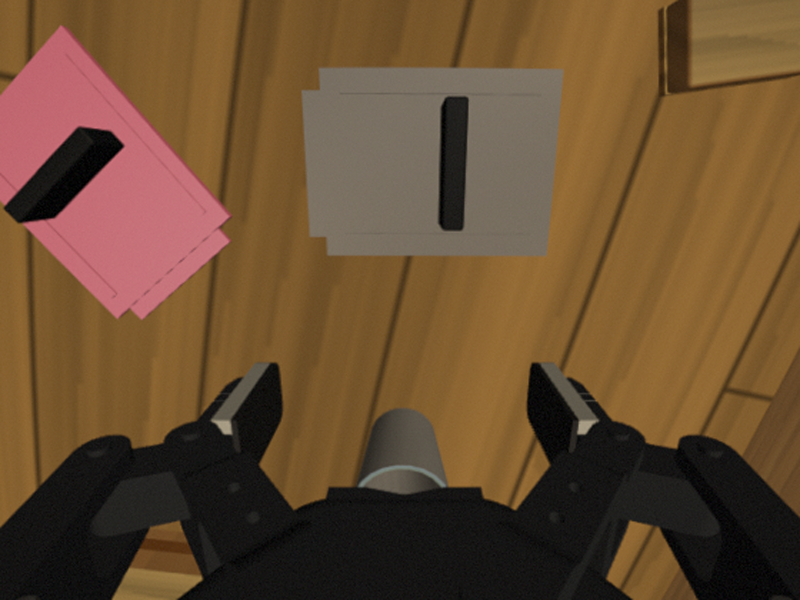

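The grey lid lies square to the tool: plate corners (319,68), (563,69), (548,255), (327,255); lip at the left down to (303,91)-(310,237); bar from (455,97) to (453,230).

```bash
python3 - <<'E'
from plant import r
from h import *
np.set_printoptions(precision=4,suppress=True)
A=load("w3");f=lambda p:[((x+.5)*.7-.5,(y+.5)*.7-.5) for x,y in p]
P=plane(A,f([(319,68),(563,69),(548,255),(327,255)]),.006);print(P)
for i,j in((0,1),(3,2),(3,0),(2,1)):
    v=P[j]-P[i];print(np.hypot(*v[:2]),np.degrees(np.arctan2(v[1],v[0])))
c=P.mean(0);print("lid origin->bar",c+np.array([np.cos(.2304),np.sin(.2304),0])*.008)
B=plane(A,f([(447,97),(469,97),(463,230),(441,230)]),.042);print("bar top",B,B.mean(0))
p,R=st(r);g=[.5915,-.1575,.06]
rows(p,R,g,Rt(13.2),4)
E
```

```text
[[ 0.4803 -0.1117  0.006 ]
 [ 0.655  -0.0711  0.006 ]
 [ 0.6877 -0.2064  0.006 ]
 [ 0.5112 -0.2476  0.006 ]]
0.1793520517965182 13.094800227158196
0.1812266672268846 13.1300546394446
0.1393321308540501 102.81307716516812
0.1392240181915516 103.58432423630738
lid origin->bar [ 0.5913 -0.1574  0.006 ]
bar top [[ 0.5746 -0.1162  0.042 ]
 [ 0.5888 -0.1128  0.042 ]
 [ 0.6081 -0.1992  0.042 ]
 [ 0.5927 -0.2028  0.042 ]] [ 0.5911 -0.1577  0.042 ]
t 4.35 p [ 0.575  -0.2383  0.2011] yaw 13.2 tilt 0.02 F [-0.4 -0.   0.5] M [ 0.04 -0.01 -0.01] w 85.6 ff 0.0
[18.7  8.6 35.3] [ 0.0001 -0.0003  0.    ]
[18.7  8.6 35.3] [ 0.0001 -0.0003  0.    ]
[18.7  8.6 35.3] [ 0.0001 -0.0003  0.    ]
[18.7  8.6 35.3] [ 0.0001 -0.0003  0.    ]
```

Request:
play_rows([
  {"x": 19,"y": 8.5,"z": 20,"ax": 0,"ay": 0,"az": 0,"hand": 1},
  {"x": 19,"y": 8.5,"z": 40,"ax": 0,"ay": 0,"az": 0,"hand": 1},
  {"x": 18.5,"y": 8.5,"z": 40,"ax": 0,"ay": 0,"az": 0,"hand": 1},
  {"x": 18.5,"y": 8.5,"z": 40,"ax": 0,"ay": 0,"az": 0,"hand": 1},
  {"x": 0,"y": 0,"z": 20,"ax": 0,"ay": 0,"az": 0,"hand": 1},
  {"x": 0,"y": 0,"z": 15,"ax": 0,"ay": 0,"az": 0,"hand": 1},
  {"x": 0,"y": 0,"z": 13,"ax": 0,"ay": 0,"az": 0,"hand": 1},
  {"x": 0,"y": 0,"z": 0,"ax": 0,"ay": 0,"az": 0,"hand": 1},
])

```text
time_s: 5.35
tool_pos: [0.5902, -0.1599, 0.013]
eef_rot: [-1.954, -2.459, 0.001]
ft_force: [0.3, 0.0, -0.3]
grip_width: 0.0855
finger_force: 0.0
```

Request:
play_rows([
  {"x": 0,"y": 0,"z": 0,"ax": 0,"ay": 0,"az": 0,"hand": -1},
  {"x": 0,"y": 0,"z": 0,"ax": 0,"ay": 0,"az": 0,"hand": -1},
  {"x": 0,"y": 0,"z": 0,"ax": 0,"ay": 0,"az": 0,"hand": -1},
  {"x": 0,"y": 0,"z": 0,"ax": 0,"ay": 0,"az": 0,"hand": -1},
  {"x": 0,"y": 0,"z": 0,"ax": 0,"ay": 0,"az": 0,"hand": -1},
  {"x": 0,"y": 0,"z": 0,"ax": 0,"ay": 0,"az": 0,"hand": -1},
  {"x": 0,"y": 0,"z": 0,"ax": 0,"ay": 0,"az": 0,"hand": -1},
  {"x": 0,"y": 0,"z": 0,"ax": 0,"ay": 0,"az": 0,"hand": -1},
])

```text
time_s: 6.35
tool_pos: [0.5911, -0.159, 0.0139]
eef_rot: [1.953, 2.46, 0.001]
ft_force: [0.3, -0.4, 5.9]
grip_width: 0.0148
finger_force: 59.7
```

```bash
python3 - <<'E'
from plant import r
from h import *
p,R=st(r)
E
```

```text
t 6.35 p [ 0.5911 -0.159   0.0139] yaw 13.12 tilt 0.06 F [ 0.3 -0.4  5.9] M [ 0.15  0.09 -0.05] w 14.8 ff 59.7
```

Grasped: width 14.8 mm, 60 N. I now work out the lift, transfer and pre-hook poses.

```bash
cat >> h.py <<'E'
SEAT=np.array([.5432,.1285,.069]);SY=-2.7;G=np.array([15,-1.4,13.9])
def tcp(xl,zl,tilt,seat=SEAT,y=0):
    """TCP pose with lip's lower end edge at (xl,y,zl) mm from seat"""
    R=Rt(SY,tilt);t=np.radians(tilt);a=np.array([np.cos(t),0,np.sin(t)]);n=np.array([-np.sin(t),0,np.cos(t)])
    v=np.array([xl,y,zl])+(G[0]+97)*a+G[1]*np.array([0,1,0])+G[2]*n
    return seat+Ro.from_euler("z",SY,degrees=True).apply(v)/1000,R
def lip(p,R,seat=SEAT):
    """lip edge middle in seat axes, mm"""
    X=p+R.apply([-G[1],-97-G[0],G[2]])/1000
    return (Ro.from_euler("z",-SY,degrees=True).apply(X-seat)*1000).round(2)
E
python3 - <<'E'
from plant import r
from h import *
p,R=st(r);print(lip(p,R))
q=p+[0,0,.14];p1,R1=tcp(-80,45,15);print(q,p1)
rows(q,R,p1,R1,8)
p2,R2=tcp(-80,6,15);print(p2);rows(p1,R1,p2,R2,4)
E
```

```text
t 6.35 p [ 0.5911 -0.159   0.0139] yaw 13.12 tilt 0.06 F [ 0.3 -0.4  5.9] M [ 0.15  0.09 -0.05] w 14.8 ff 59.7
[ -46.71 -314.15  -69.13]
[ 0.59112199 -0.15903172  0.1538936 ] [0.56769287 0.12594339 0.1564141 ]
[35.4  5.2 -0.3] [-0.0324 -0.0045  0.0343]
[35.5  4.  -0.3] [-0.0324 -0.0045  0.0343]
[35.6  2.8 -0.4] [-0.0324 -0.0045  0.0343]
[35.7  1.6 -0.5] [-0.0324 -0.0045  0.0343]
[35.7  0.4 -0.6] [-0.0324 -0.0045  0.0343]
[35.7 -0.8 -0.8] [-0.0324 -0.0045  0.0343]
[35.7 -2.  -1. ] [-0.0324 -0.0045  0.0343]
[35.6 -3.2 -1.2] [-0.0324 -0.0045  0.0343]
[0.56769287 0.12594339 0.1174141 ]
[ 0.  -2.5  9.4] [0. 0. 0.]
[-0.  -2.5  9.4] [0. 0. 0.]
[ 0.  -2.5  9.4] [0. 0. 0.]
[-0.  -2.5  9.4] [0. 0. 0.]
```

Request:
play_rows([
  {"x": 0,"y": 0,"z": -5,"ax": 0,"ay": 0,"az": 0,"hand": -1},
  {"x": 0,"y": 0,"z": -15,"ax": 0,"ay": 0,"az": 0,"hand": -1},
  {"x": 0,"y": 0,"z": -25,"ax": 0,"ay": 0,"az": 0,"hand": -1},
  {"x": 0,"y": 0,"z": -30,"ax": 0,"ay": 0,"az": 0,"hand": -1},
  {"x": 0,"y": 0,"z": -30,"ax": 0,"ay": 0,"az": 0,"hand": -1},
  {"x": 0,"y": 0,"z": -25,"ax": 0,"ay": 0,"az": 0,"hand": -1},
  {"x": 0,"y": 0,"z": -10,"ax": 0,"ay": 0,"az": 0,"hand": -1},
  {"x": 0,"y": 0,"z": 0,"ax": 0,"ay": 0,"az": 0,"hand": -1},
])

```text
time_s: 7.35
tool_pos: [0.5906, -0.1591, 0.1536]
eef_rot: [1.953, 2.46, 0.001]
ft_force: [0.5, 0.4, -4.3]
grip_width: 0.0151
finger_force: 58.9
```

Request:
play_rows([
  {"x": 35.5,"y": 5,"z": 0,"ax": -0.0325,"ay": -0.0045,"az": 0.0345,"hand": -1},
  {"x": 35.5,"y": 4,"z": 0,"ax": -0.0325,"ay": -0.0045,"az": 0.0345,"hand": -1},
  {"x": 35.5,"y": 3,"z": 0,"ax": -0.0325,"ay": -0.0045,"az": 0.0345,"hand": -1},
  {"x": 35.5,"y": 1.5,"z": -0.5,"ax": -0.0325,"ay": -0.0045,"az": 0.0345,"hand": -1},
  {"x": 35.5,"y": 0.5,"z": -0.5,"ax": -0.0325,"ay": -0.0045,"az": 0.0345,"hand": -1},
  {"x": 35.5,"y": -1,"z": -1,"ax": -0.0325,"ay": -0.0045,"az": 0.0345,"hand": -1},
  {"x": 35.5,"y": -2,"z": -1,"ax": -0.0325,"ay": -0.0045,"az": 0.0345,"hand": -1},
  {"x": 35.5,"y": -3,"z": -1,"ax": -0.0325,"ay": -0.0045,"az": 0.0345,"hand": -1},
])

```text
time_s: 8.35
tool_pos: [0.5657, 0.1256, 0.1531]
eef_rot: [2.131, 2.028, 0.264]
ft_force: [1.0, -0.6, -3.8]
grip_width: 0.0151
finger_force: 59.1
```

Request:
play_rows([
  {"x": 0,"y": 0,"z": 0,"ax": 0,"ay": 0,"az": 0,"hand": -1},
  {"x": 0,"y": 0,"z": 0,"ax": 0,"ay": 0,"az": 0,"hand": -1},
  {"x": 0,"y": 0,"z": 0,"ax": 0,"ay": 0,"az": 0,"hand": -1},
  {"x": 0,"y": 0,"z": 0,"ax": 0,"ay": 0,"az": 0,"hand": -1},
  {"x": 0,"y": 0,"z": 0,"ax": 0,"ay": 0,"az": 0,"hand": -1},
  {"x": 0,"y": 0,"z": 0,"ax": 0,"ay": 0,"az": 0,"hand": -1},
  {"x": 0,"y": 0,"z": 0,"ax": 0,"ay": 0,"az": 0,"hand": -1},
  {"x": 0,"y": 0,"z": 0,"ax": 0,"ay": 0,"az": 0,"hand": -1},
])

```text
time_s: 9.35
tool_pos: [0.5674, 0.125, 0.1549]
eef_rot: [2.129, 2.028, 0.267]
ft_force: [0.3, 0.7, -4.0]
grip_width: 0.0152
finger_force: 59.0
```

```bash
python3 - <<'E'
from plant import r
from h import *
for n in("scene","side"):
    d=r.snapshot(n);np.savez(n+"1.npz",**d)
p,R=st(r);print(lip(p,R))
p2,R2=tcp(-80,8,15);rows(p,R,p2,R2,4)
a,b=load("scene1"),load("side1")
f=lambda im,x,y:cv2.resize(im[y:y+150,x:x+200],(400,300),interpolation=cv2.INTER_CUBIC)
for n,d in(("s",a),("d",b)):
    c=proj(d,SEAT)[0];print(n,c)
c=proj(a,SEAT)[0].astype(int);e=proj(b,SEAT)[0].astype(int)
cv2.imwrite("pics/c2.png",np.hstack([f(a["color"],c[0]-100,c[1]-95),f(b["color"],e[0]-100,e[1]-95)]));print(c,e)
E
```

```text
t 9.45 p [0.5674 0.125  0.1549] yaw -2.78 tilt 15.0 F [-0.2  0.3 -3.6] M [0.04 0.46 0.03] w 14.6 ff 59.0
[-80.28  -0.78  43.53]
[ 0.2 -2.2  8.6] [-0.     -0.     -0.0003]
[ 0.2 -2.2  8.6] [-0.     -0.     -0.0003]
[ 0.2 -2.2  8.6] [-0.     -0.     -0.0003]
[ 0.2 -2.2  8.6] [-0.     -0.     -0.0003]
s [310.3089024  196.32477542]
d [269.80104964 185.99429317]
[310 196] [269 185]
```

View pics/c2.png

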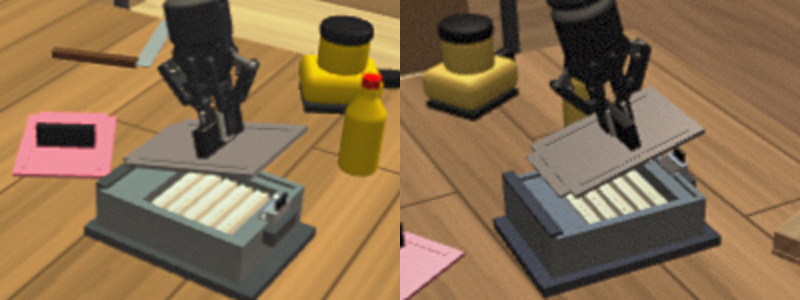

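The lid hangs tilted over the box, lip side down at the ledge end and clear of the catch in both views. Descending to about 5 mm above the sill.

Request:
play_rows([
  {"x": 0.8,"y": -1.5,"z": 6,"ax": 0,"ay": 0,"az": 0,"hand": -1},
  {"x": 0,"y": -2.5,"z": 9,"ax": 0,"ay": 0,"az": 0,"hand": -1},
  {"x": 0,"y": -2.5,"z": 9,"ax": 0,"ay": 0,"az": 0,"hand": -1},
  {"x": 0,"y": -2,"z": 8,"ax": 0,"ay": 0,"az": 0,"hand": -1},
  {"x": 0,"y": -1.5,"z": 5,"ax": 0,"ay": 0,"az": 0,"hand": -1},
  {"x": 0,"y": 0,"z": 0,"ax": 0,"ay": 0,"az": 0,"hand": -1},
  {"x": 0,"y": 0,"z": 0,"ax": 0,"ay": 0,"az": 0,"hand": -1},
  {"x": 0,"y": 0,"z": 0,"ax": 0,"ay": 0,"az": 0,"hand": -1},
])

```text
time_s: 10.45
tool_pos: [0.5677, 0.126, 0.1171]
eef_rot: [2.129, 2.028, 0.269]
ft_force: [0.1, -1.1, -3.5]
grip_width: 0.0151
finger_force: 58.9
```

```bash
python3 - <<'E'
from plant import r
from h import *
p,R=st(r);print(lip(p,R))
E
```

```text
t 10.45 p [0.5677 0.126  0.1171] yaw -2.79 tilt 15.04 F [ 0.1 -1.1 -3.5] M [-0.01  0.56 -0.07] w 15.1 ff 58.9
[-79.98   0.2    5.61]
```

Request:
play_rows([
  {"x": 0,"y": -0.13,"z": 0.5,"ax": 0,"ay": 0,"az": 0,"hand": -1},
  {"x": 0,"y": -0.13,"z": 0.5,"ax": 0,"ay": 0,"az": 0,"hand": -1},
  {"x": 0,"y": -0.13,"z": 0.5,"ax": 0,"ay": 0,"az": 0,"hand": -1},
  {"x": 0,"y": -0.13,"z": 0.5,"ax": 0,"ay": 0,"az": 0,"hand": -1},
  {"x": 0,"y": -0.13,"z": 0.5,"ax": 0,"ay": 0,"az": 0,"hand": -1},
  {"x": 0,"y": -0.13,"z": 0.5,"ax": 0,"ay": 0,"az": 0,"hand": -1},
  {"x": 0,"y": 0,"z": 0,"ax": 0,"ay": 0,"az": 0,"hand": -1},
  {"x": 0,"y": 0,"z": 0,"ax": 0,"ay": 0,"az": 0,"hand": -1},
])

```text
time_s: 11.45
tool_pos: [0.5674, 0.1258, 0.1135]
eef_rot: [2.129, 2.028, 0.267]
ft_force: [0.2, 0.2, -3.6]
grip_width: 0.0149
finger_force: 58.9
```

Request:
play_rows([
  {"x": 0,"y": -0.13,"z": 0.5,"ax": 0,"ay": 0,"az": 0,"hand": -1},
  {"x": 0,"y": -0.13,"z": 0.5,"ax": 0,"ay": 0,"az": 0,"hand": -1},
  {"x": 0,"y": 0,"z": 0,"ax": 0,"ay": 0,"az": 0,"hand": -1},
  {"x": 0,"y": 0,"z": 0,"ax": 0,"ay": 0,"az": 0,"hand": -1},
  {"x": 0,"y": 0,"z": 0,"ax": 0,"ay": 0,"az": 0,"hand": -1},
  {"x": 0,"y": 0,"z": 0,"ax": 0,"ay": 0,"az": 0,"hand": -1},
  {"x": 0,"y": 0,"z": 0,"ax": 0,"ay": 0,"az": 0,"hand": -1},
  {"x": 0,"y": 0,"z": 0,"ax": 0,"ay": 0,"az": 0,"hand": -1},
])

```text
time_s: 12.45
tool_pos: [0.5674, 0.1258, 0.1125]
eef_rot: [2.129, 2.028, 0.267]
ft_force: [0.4, -0.1, -3.4]
grip_width: 0.0149
finger_force: 58.9
```

```bash
python3 - <<'E'
from plant import r
from h import *
p,R=st(r);print(lip(p,R))
E
```

```text
t 12.45 p [0.5674 0.1258 0.1125] yaw -2.79 tilt 15.0 F [ 0.4 -0.1 -3.4] M [ 0.04  0.51 -0.  ] w 14.9 ff 58.9
[-8.033e+01  3.000e-02  1.070e+00]
```

Request:
play_rows([
  {"x": 0,"y": -0.13,"z": 0.5,"ax": 0,"ay": 0,"az": 0,"hand": -1},
  {"x": 0,"y": -0.13,"z": 0.5,"ax": 0,"ay": 0,"az": 0,"hand": -1},
  {"x": 0,"y": 0,"z": 0,"ax": 0,"ay": 0,"az": 0,"hand": -1},
  {"x": 0,"y": 0,"z": 0,"ax": 0,"ay": 0,"az": 0,"hand": -1},
  {"x": 0,"y": 0,"z": 0,"ax": 0,"ay": 0,"az": 0,"hand": -1},
  {"x": 0,"y": 0,"z": 0,"ax": 0,"ay": 0,"az": 0,"hand": -1},
  {"x": 0,"y": 0,"z": 0,"ax": 0,"ay": 0,"az": 0,"hand": -1},
  {"x": 0,"y": 0,"z": 0,"ax": 0,"ay": 0,"az": 0,"hand": -1},
])

```text
time_s: 13.45
tool_pos: [0.5674, 0.1258, 0.1115]
eef_rot: [2.129, 2.028, 0.267]
ft_force: [-0.3, 0.5, -2.3]
grip_width: 0.0148
finger_force: 59.2
```

Request:
play_rows([
  {"x": 0,"y": -0.13,"z": 0.5,"ax": 0,"ay": 0,"az": 0,"hand": -1},
  {"x": 0,"y": -0.13,"z": 0.5,"ax": 0,"ay": 0,"az": 0,"hand": -1},
  {"x": 0,"y": 0,"z": 0,"ax": 0,"ay": 0,"az": 0,"hand": -1},
  {"x": 0,"y": 0,"z": 0,"ax": 0,"ay": 0,"az": 0,"hand": -1},
  {"x": 0,"y": 0,"z": 0,"ax": 0,"ay": 0,"az": 0,"hand": -1},
  {"x": 0,"y": 0,"z": 0,"ax": 0,"ay": 0,"az": 0,"hand": -1},
  {"x": 0,"y": 0,"z": 0,"ax": 0,"ay": 0,"az": 0,"hand": -1},
  {"x": 0,"y": 0,"z": 0,"ax": 0,"ay": 0,"az": 0,"hand": -1},
])

```text
time_s: 14.45
tool_pos: [0.5676, 0.1259, 0.1106]
eef_rot: [2.129, 2.028, 0.268]
ft_force: [-0.2, 0.1, 2.8]
grip_width: 0.0151
finger_force: 60.0
```

```bash
python3 - <<'E'
from plant import r
from h import *
p,R=st(r);print(lip(p,R))
E
```

```text
t 14.45 p [0.5676 0.1259 0.1106] yaw -2.79 tilt 15.03 F [-0.2  0.1  2.8] M [-0.07  0.81 -0.  ] w 15.1 ff 60.0
[-80.05   0.11  -0.81]
```

The sill was felt at z ≈ 0 relative to my estimate. Raise 1.8 mm and slide the lip under the ledge.

Request:
play_rows([
  {"x": 0,"y": 0.47,"z": -1.74,"ax": 0,"ay": 0,"az": 0,"hand": -1},
  {"x": 0,"y": -2.4,"z": -0.65,"ax": 0,"ay": 0,"az": 0,"hand": -1},
  {"x": 0,"y": -2.4,"z": -0.65,"ax": 0,"ay": 0,"az": 0,"hand": -1},
  {"x": 0,"y": -2.4,"z": -0.65,"ax": 0,"ay": 0,"az": 0,"hand": -1},
  {"x": 0,"y": -2.4,"z": -0.65,"ax": 0,"ay": 0,"az": 0,"hand": -1},
  {"x": 0,"y": -2.4,"z": -0.65,"ax": 0,"ay": 0,"az": 0,"hand": -1},
  {"x": 0,"y": -2.4,"z": -0.65,"ax": 0,"ay": 0,"az": 0,"hand": -1},
  {"x": 0,"y": 0,"z": 0,"ax": 0,"ay": 0,"az": 0,"hand": -1},
])

```text
time_s: 15.45
tool_pos: [0.5523, 0.1266, 0.1122]
eef_rot: [2.129, 2.028, 0.267]
ft_force: [0.4, 0.1, -3.5]
grip_width: 0.0148
finger_force: 59.0
```

Request:
play_rows([
  {"x": 0,"y": 0,"z": 0,"ax": 0,"ay": 0,"az": 0,"hand": -1},
  {"x": 0,"y": -0.48,"z": -0.13,"ax": 0,"ay": 0,"az": 0,"hand": -1},
  {"x": 0,"y": -0.48,"z": -0.13,"ax": 0,"ay": 0,"az": 0,"hand": -1},
  {"x": 0,"y": 0,"z": 0,"ax": 0,"ay": 0,"az": 0,"hand": -1},
  {"x": 0,"y": 0,"z": 0,"ax": 0,"ay": 0,"az": 0,"hand": -1},
  {"x": 0,"y": 0,"z": 0,"ax": 0,"ay": 0,"az": 0,"hand": -1},
  {"x": 0,"y": 0,"z": 0,"ax": 0,"ay": 0,"az": 0,"hand": -1},
  {"x": 0,"y": 0,"z": 0,"ax": 0,"ay": 0,"az": 0,"hand": -1},
])

```text
time_s: 16.45
tool_pos: [0.5515, 0.1266, 0.1123]
eef_rot: [2.129, 2.028, 0.267]
ft_force: [0.6, -0.3, -4.4]
grip_width: 0.0149
finger_force: 59.0
```

```bash
python3 - <<'E'
from plant import r
from h import *
p,R=st(r);print(lip(p,R))
E
```

```text
t 16.45 p [0.5515 0.1266 0.1123] yaw -2.79 tilt 15.0 F [ 0.6 -0.3 -4.4] M [-0.01  0.56 -0.  ] w 14.9 ff 59.0
[-9.619e+01  5.000e-02  8.700e-01]
```

Request:
play_rows([
  {"x": 0,"y": -0.48,"z": -0.13,"ax": 0,"ay": 0,"az": 0,"hand": -1},
  {"x": 0,"y": -0.48,"z": -0.13,"ax": 0,"ay": 0,"az": 0,"hand": -1},
  {"x": 0,"y": -0.48,"z": -0.13,"ax": 0,"ay": 0,"az": 0,"hand": -1},
  {"x": 0,"y": 0,"z": 0,"ax": 0,"ay": 0,"az": 0,"hand": -1},
  {"x": 0,"y": 0,"z": 0,"ax": 0,"ay": 0,"az": 0,"hand": -1},
  {"x": 0,"y": 0,"z": 0,"ax": 0,"ay": 0,"az": 0,"hand": -1},
  {"x": 0,"y": 0,"z": 0,"ax": 0,"ay": 0,"az": 0,"hand": -1},
  {"x": 0,"y": 0,"z": 0,"ax": 0,"ay": 0,"az": 0,"hand": -1},
])

```text
time_s: 17.45
tool_pos: [0.5505, 0.1267, 0.1126]
eef_rot: [2.129, 2.028, 0.269]
ft_force: [5.2, -0.0, -4.7]
grip_width: 0.0151
finger_force: 58.8
```

Request:
play_rows([
  {"x": 0,"y": -0.48,"z": -0.13,"ax": 0,"ay": 0,"az": 0,"hand": -1},
  {"x": 0,"y": -0.48,"z": -0.13,"ax": 0,"ay": 0,"az": 0,"hand": -1},
  {"x": 0,"y": 0,"z": 0,"ax": 0,"ay": 0,"az": 0,"hand": -1},
  {"x": 0,"y": 0,"z": 0,"ax": 0,"ay": 0,"az": 0,"hand": -1},
  {"x": 0,"y": 0,"z": 0,"ax": 0,"ay": 0,"az": 0,"hand": -1},
  {"x": 0,"y": 0,"z": 0,"ax": 0,"ay": 0,"az": 0,"hand": -1},
  {"x": 0,"y": 0,"z": 0,"ax": 0,"ay": 0,"az": 0,"hand": -1},
  {"x": 0,"y": 0,"z": 0,"ax": 0,"ay": 0,"az": 0,"hand": -1},
])

```text
time_s: 18.45
tool_pos: [0.5503, 0.1267, 0.113]
eef_rot: [2.128, 2.027, 0.271]
ft_force: [6.5, 0.0, -5.8]
grip_width: 0.0151
finger_force: 58.6
```

```bash
python3 - <<'E'
from plant import r
from h import *
p,R=st(r);print(lip(p,R))
E
```

```text
t 18.45 p [0.5503 0.1267 0.113 ] yaw -2.79 tilt 15.16 F [ 6.5  0.  -5.8] M [-0.05 -1.21  0.04] w 15.1 ff 58.6
[-97.3    0.16   1.3 ]
```

The lip reached the stop wall at lip x ≈ -97.2 (Fx +6.5 N), about 7 mm under the ledge, so it is hooked; true seat x is about +1.3 mm from my estimate. Back off and swing about the lip.

```bash
cat >> h.py <<'E'
def seq(ps):
    """rows between successive (xl,zl,tilt)"""
    for a,b in zip(ps[:-1],ps[1:]):
        p0,R0=tcp(*a);p1,R1=tcp(*b);print(b,(R0.inv().apply(p1-p0)*1000).round(2),(R0.inv()*R1).as_rotvec().round(4)[0])
E
python3 - <<'E'
from h import *
seq([(-98.69,.87,15),(-96.2,.7,15)]+[(-96.2,.7,t) for t in(14,13,12,11,10,9,8,7,6,5,4,3,2,1,0)])
E
```

```text
(-96.2, 0.7, 15) [-0.    2.36  0.81] 0.0
(-96.2, 0.7, 14) [0.   0.23 1.96] 0.0175
(-96.2, 0.7, 13) [-0.    0.23  1.96] 0.0175
(-96.2, 0.7, 12) [-0.    0.23  1.96] 0.0175
(-96.2, 0.7, 11) [0.   0.23 1.96] 0.0175
(-96.2, 0.7, 10) [-0.    0.23  1.96] 0.0175
(-96.2, 0.7, 9) [0.   0.23 1.96] 0.0175
(-96.2, 0.7, 8) [-0.    0.23  1.96] 0.0175
(-96.2, 0.7, 7) [0.   0.23 1.96] 0.0175
(-96.2, 0.7, 6) [0.   0.23 1.96] 0.0175
(-96.2, 0.7, 5) [-0.    0.23  1.96] 0.0175
(-96.2, 0.7, 4) [-0.    0.23  1.96] 0.0175
(-96.2, 0.7, 3) [-0.    0.23  1.96] 0.0175
(-96.2, 0.7, 2) [-0.    0.23  1.96] 0.0175
(-96.2, 0.7, 1) [0.   0.23 1.96] 0.0175
(-96.2, 0.7, 0) [-0.    0.23  1.96] 0.0175
```

Request:
play_rows([
  {"x": 0,"y": 1.2,"z": 0.4,"ax": 0,"ay": 0,"az": 0,"hand": -1},
  {"x": 0,"y": 1.16,"z": 0.4,"ax": 0,"ay": 0,"az": 0,"hand": -1},
  {"x": 0,"y": 0,"z": 0,"ax": 0,"ay": 0,"az": 0,"hand": -1},
  {"x": 0,"y": 0.23,"z": 1.96,"ax": 0.0175,"ay": 0,"az": 0,"hand": -1},
  {"x": 0,"y": 0.23,"z": 1.96,"ax": 0.0175,"ay": 0,"az": 0,"hand": -1},
  {"x": 0,"y": 0.23,"z": 1.96,"ax": 0.0175,"ay": 0,"az": 0,"hand": -1},
  {"x": 0,"y": 0.23,"z": 1.96,"ax": 0.0175,"ay": 0,"az": 0,"hand": -1},
  {"x": 0,"y": 0,"z": 0,"ax": 0,"ay": 0,"az": 0,"hand": -1},
])

```text
time_s: 19.45
tool_pos: [0.5541, 0.1262, 0.1042]
eef_rot: [2.171, 2.067, 0.197]
ft_force: [0.7, 0.2, -3.8]
grip_width: 0.0149
finger_force: 59.2
```

```bash
python3 - <<'E'
from plant import r
from h import *
p,R=st(r);print(lip(p,R))
E
```

```text
t 19.45 p [0.5541 0.1262 0.1042] yaw -2.81 tilt 10.91 F [ 0.7  0.2 -3.8] M [0.02 0.33 0.02] w 14.9 ff 59.2
[-96.31  -0.19   0.33]
```

Request:
play_rows([
  {"x": 0,"y": 0.23,"z": 1.96,"ax": 0.0175,"ay": 0,"az": 0,"hand": -1},
  {"x": 0,"y": 0.23,"z": 1.96,"ax": 0.0175,"ay": 0,"az": 0,"hand": -1},
  {"x": 0,"y": 0.23,"z": 1.96,"ax": 0.0175,"ay": 0,"az": 0,"hand": -1},
  {"x": 0,"y": 0.23,"z": 1.96,"ax": 0.0175,"ay": 0,"az": 0,"hand": -1},
  {"x": 0,"y": 0.23,"z": 1.96,"ax": 0.0175,"ay": 0,"az": 0,"hand": -1},
  {"x": 0,"y": 0,"z": 0,"ax": 0,"ay": 0,"az": 0,"hand": -1},
  {"x": 0,"y": 0,"z": 0,"ax": 0,"ay": 0,"az": 0,"hand": -1},
  {"x": 0,"y": 0,"z": 0,"ax": 0,"ay": 0,"az": 0,"hand": -1},
])

```text
time_s: 20.45
tool_pos: [0.5567, 0.1264, 0.0952]
eef_rot: [2.219, 2.114, 0.111]
ft_force: [-0.4, 0.9, -3.4]
grip_width: 0.015
finger_force: 59.3
```

```bash
python3 - <<'E'
from plant import r
from h import *
for n in("scene","side"):
    d=r.snapshot(n);np.savez(n+"2.npz",**d)
p,R=st(r);print(lip(p,R))
a,b=load("scene2"),load("side2")
f=lambda im,x,y:cv2.resize(im[y:y+100,x:x+133],(400,300),interpolation=cv2.INTER_CUBIC)
cv2.imwrite("pics/c3.png",np.hstack([f(a["color"],243,140),f(b["color"],205,130)]))
E
```

```text
t 20.55 p [0.5568 0.1265 0.0953] yaw -2.77 tilt 5.98 F [-0.2 -0.2 -5.3] M [0.02 0.2  0.02] w 15.2 ff 59.3
[-96.29   0.14   0.8 ]
```

View pics/c3.png

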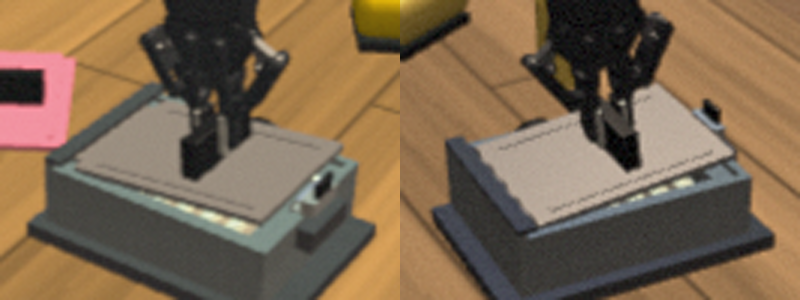

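The lip is under the ledge along its width and the lid sits between the side walls in both views. Continue the swing.

Request:
play_rows([
  {"x": 0,"y": 0.23,"z": 1.96,"ax": 0.0175,"ay": 0,"az": 0,"hand": -1},
  {"x": 0,"y": 0,"z": 0,"ax": 0,"ay": 0,"az": 0,"hand": -1},
  {"x": 0,"y": 0.23,"z": 1.96,"ax": 0.0175,"ay": 0,"az": 0,"hand": -1},
  {"x": 0,"y": 0,"z": 0.2,"ax": 0,"ay": 0,"az": 0,"hand": -1},
  {"x": 0,"y": 0.23,"z": 1.96,"ax": 0.0175,"ay": 0,"az": 0,"hand": -1},
  {"x": 0,"y": 0,"z": 0.2,"ax": 0,"ay": 0,"az": 0,"hand": -1},
  {"x": 0,"y": 0,"z": 0,"ax": 0,"ay": 0,"az": 0,"hand": -1},
  {"x": 0,"y": 0,"z": 0,"ax": 0,"ay": 0,"az": 0,"hand": -1},
])

```text
time_s: 21.55
tool_pos: [0.5584, 0.1265, 0.0894]
eef_rot: [2.247, 2.141, 0.057]
ft_force: [-2.0, -0.6, 3.4]
grip_width: 0.0147
finger_force: 60.2
```

```bash
python3 - <<'E'
from plant import r
from h import *
p,R=st(r);print(lip(p,R))
E
```

```text
t 21.55 p [0.5584 0.1265 0.0894] yaw -2.77 tilt 3.01 F [-2.  -0.6  3.4] M [ 0.1   0.34 -0.04] w 14.7 ff 60.2
[-95.86   0.31   0.65]
```

Request:
play_rows([
  {"x": 0,"y": 0.1,"z": 0.98,"ax": 0.0087,"ay": 0,"az": 0,"hand": -1},
  {"x": 0,"y": 0,"z": 0,"ax": 0,"ay": 0,"az": 0,"hand": -1},
  {"x": 0,"y": 0.1,"z": 0.98,"ax": 0.0087,"ay": 0,"az": 0,"hand": -1},
  {"x": 0,"y": 0,"z": 0,"ax": 0,"ay": 0,"az": 0,"hand": -1},
  {"x": 0,"y": 0,"z": 0,"ax": 0,"ay": 0,"az": 0,"hand": -1},
  {"x": 0,"y": 0,"z": 0,"ax": 0,"ay": 0,"az": 0,"hand": -1},
  {"x": 0,"y": 0,"z": 0,"ax": 0,"ay": 0,"az": 0,"hand": -1},
  {"x": 0,"y": 0,"z": 0,"ax": 0,"ay": 0,"az": 0,"hand": -1},
])

```text
time_s: 22.55
tool_pos: [0.5578, 0.1262, 0.0866]
eef_rot: [2.257, 2.15, 0.036]
ft_force: [-2.6, 1.1, -3.4]
grip_width: 0.0151
finger_force: 59.4
```

```bash
python3 - <<'E'
from plant import r
from h import *
p,R=st(r);print(lip(p,R))
E
```

```text
t 22.55 p [0.5578 0.1262 0.0866] yaw -2.78 tilt 1.9 F [-2.6  1.1 -3.4] M [0.22 0.84 0.03] w 15.1 ff 59.4
[-9.676e+01 -7.000e-02 -5.000e-02]
```

Request:
play_rows([
  {"x": 0,"y": 0.1,"z": 0.98,"ax": 0.0087,"ay": 0,"az": 0,"hand": -1},
  {"x": 0,"y": 0,"z": 0,"ax": 0,"ay": 0,"az": 0,"hand": -1},
  {"x": 0,"y": 0.1,"z": 0.98,"ax": 0.0087,"ay": 0,"az": 0,"hand": -1},
  {"x": 0,"y": 0,"z": 0,"ax": 0,"ay": 0,"az": 0,"hand": -1},
  {"x": 0,"y": 0,"z": 0,"ax": 0,"ay": 0,"az": 0,"hand": -1},
  {"x": 0,"y": 0,"z": 0,"ax": 0,"ay": 0,"az": 0,"hand": -1},
  {"x": 0,"y": 0,"z": 0,"ax": 0,"ay": 0,"az": 0,"hand": -1},
  {"x": 0,"y": 0,"z": 0,"ax": 0,"ay": 0,"az": 0,"hand": -1},
])

```text
time_s: 23.55
tool_pos: [0.5586, 0.1261, 0.0851]
eef_rot: [2.266, 2.158, 0.019]
ft_force: [-3.7, 0.3, -1.3]
grip_width: 0.0152
finger_force: 59.6
```

```bash
python3 - <<'E'
from plant import r
from h import *
p,R=st(r);print(lip(p,R))
E
```

```text
t 23.55 p [0.5586 0.1261 0.0851] yaw -2.79 tilt 0.97 F [-3.7  0.3 -1.3] M [-0.07  0.87  0.09] w 15.2 ff 59.6
[-9.625e+01 -6.000e-02  2.700e-01]
```

Request:
play_rows([
  {"x": 0,"y": 0.1,"z": 0.98,"ax": 0.0087,"ay": 0,"az": 0,"hand": -1},
  {"x": 0,"y": 0,"z": 0,"ax": 0,"ay": 0,"az": 0,"hand": -1},
  {"x": 0,"y": 0.1,"z": 0.98,"ax": 0.0087,"ay": 0,"az": 0,"hand": -1},
  {"x": 0,"y": 0,"z": 0,"ax": 0,"ay": 0,"az": 0,"hand": -1},
  {"x": 0,"y": 0,"z": 0,"ax": 0,"ay": 0,"az": 0,"hand": -1},
  {"x": 0,"y": 0,"z": 0,"ax": 0,"ay": 0,"az": 0,"hand": -1},
  {"x": 0,"y": 0,"z": 0,"ax": 0,"ay": 0,"az": 0,"hand": -1},
  {"x": 0,"y": 0,"z": 0,"ax": 0,"ay": 0,"az": 0,"hand": -1},
])

```text
time_s: 24.55
tool_pos: [0.5592, 0.1263, 0.0833]
eef_rot: [-2.275, -2.167, -0.001]
ft_force: [0.9, -0.3, -1.7]
grip_width: 0.0149
finger_force: 59.5
```

```bash
python3 - <<'E'
from plant import r
from h import *
p,R=st(r);print(lip(p,R))
E
```

```text
t 24.55 p [0.5592 0.1263 0.0833] yaw -2.78 tilt 0.01 F [ 0.9 -0.3 -1.7] M [-0.03 -0.35 -0.  ] w 14.9 ff 59.5
[-95.95   0.1    0.37]
```

The sideways catch force has vanished, so it seems to have snapped. Press down gently to make sure it is flush.

Request:
play_rows([
  {"x": 0,"y": 0,"z": 0.5,"ax": 0,"ay": 0,"az": 0,"hand": -1},
  {"x": 0,"y": 0,"z": 0.5,"ax": 0.003,"ay": 0,"az": 0,"hand": -1},
  {"x": 0,"y": 0,"z": 0,"ax": 0,"ay": 0,"az": 0,"hand": -1},
  {"x": 0,"y": 0,"z": 0,"ax": 0,"ay": 0,"az": 0,"hand": -1},
  {"x": 0,"y": 0,"z": 0,"ax": 0,"ay": 0,"az": 0,"hand": -1},
  {"x": 0,"y": 0,"z": 0,"ax": 0,"ay": 0,"az": 0,"hand": -1},
  {"x": 0,"y": 0,"z": 0,"ax": 0,"ay": 0,"az": 0,"hand": -1},
  {"x": 0,"y": 0,"z": 0,"ax": 0,"ay": 0,"az": 0,"hand": -1},
])

```text
time_s: 25.55
tool_pos: [0.5593, 0.1263, 0.0831]
eef_rot: [-2.273, -2.165, 0.002]
ft_force: [-2.1, -1.1, 5.2]
grip_width: 0.0149
finger_force: 60.6
```

```bash
python3 - <<'E'
from plant import r
from h import *
p,R=st(r);print(lip(p,R))
E
```

```text
t 25.55 p [0.5593 0.1263 0.0831] yaw -2.78 tilt -0.16 F [-2.1 -1.1  5.2] M [-0.19  0.14 -0.02] w 14.9 ff 60.6
[-95.87   0.14   0.55]
```

Request:
play_rows([
  {"x": 0,"y": 0,"z": 0.5,"ax": 0,"ay": 0,"az": 0,"hand": -1},
  {"x": 0,"y": 0,"z": 0.5,"ax": 0,"ay": 0,"az": 0,"hand": -1},
  {"x": 0,"y": 0,"z": 0,"ax": 0,"ay": 0,"az": 0,"hand": -1},
  {"x": 0,"y": 0,"z": 0,"ax": 0,"ay": 0,"az": 0,"hand": -1},
  {"x": 0,"y": 0,"z": 0,"ax": 0,"ay": 0,"az": 0,"hand": -1},
  {"x": 0,"y": 0,"z": 0,"ax": 0,"ay": 0,"az": 0,"hand": -1},
  {"x": 0,"y": 0,"z": 0,"ax": 0,"ay": 0,"az": 0,"hand": -1},
  {"x": 0,"y": 0,"z": 0,"ax": 0,"ay": 0,"az": 0,"hand": -1},
])

```text
time_s: 26.55
tool_pos: [0.5594, 0.1263, 0.0831]
eef_rot: [-2.273, -2.165, 0.001]
ft_force: [-3.6, -0.9, 10.5]
grip_width: 0.015
finger_force: 61.5
```

```bash
python3 - <<'E'
from plant import r
from h import *
p,R=st(r);print(lip(p,R))
E
```

```text
t 26.55 p [0.5594 0.1263 0.0831] yaw -2.78 tilt -0.15 F [-3.6 -0.9 10.5] M [-0.3   0.66  0.01] w 15.0 ff 61.5
[-95.79   0.19   0.53]
```

Firm contact and no further travel, so it is seated. Relieve the force, open and retreat straight up.

Request:
play_rows([
  {"x": 0,"y": 0,"z": -0.7,"ax": 0,"ay": 0,"az": 0,"hand": -1},
  {"x": 0,"y": 0,"z": -0.7,"ax": 0,"ay": 0,"az": 0,"hand": -1},
  {"x": 0,"y": 0,"z": 0,"ax": 0,"ay": 0,"az": 0,"hand": -1},
  {"x": 0,"y": 0,"z": 0,"ax": 0,"ay": 0,"az": 0,"hand": 0.6},
  {"x": 0,"y": 0,"z": 0,"ax": 0,"ay": 0,"az": 0,"hand": 0.6},
  {"x": 0,"y": 0,"z": 0,"ax": 0,"ay": 0,"az": 0,"hand": 0.6},
  {"x": 0,"y": 0,"z": 0,"ax": 0,"ay": 0,"az": 0,"hand": 0.6},
  {"x": 0,"y": 0,"z": 0,"ax": 0,"ay": 0,"az": 0,"hand": 0.6},
])

```text
time_s: 27.55
tool_pos: [0.5588, 0.1262, 0.0824]
eef_rot: [-2.273, -2.165, 0.004]
ft_force: [-0.2, -0.1, -0.8]
grip_width: 0.0684
finger_force: 0.0
```

Request:
play_rows([
  {"x": 0,"y": 0,"z": -5,"ax": 0,"ay": 0,"az": 0,"hand": 0.6},
  {"x": 0,"y": 0,"z": -15,"ax": 0,"ay": 0,"az": 0,"hand": 0.6},
  {"x": 0,"y": 0,"z": -30,"ax": 0,"ay": 0,"az": 0,"hand": 0.6},
  {"x": 0,"y": 0,"z": -35,"ax": 0,"ay": 0,"az": 0,"hand": 0.6},
  {"x": -25,"y": 0,"z": -35,"ax": 0,"ay": 0,"az": 0,"hand": 0.6},
  {"x": -30,"y": 0,"z": 0,"ax": 0,"ay": 0,"az": 0,"hand": 0.6},
  {"x": -15,"y": 0,"z": 0,"ax": 0,"ay": 0,"az": 0,"hand": 0.6},
  {"x": 0,"y": 0,"z": 0,"ax": 0,"ay": 0,"az": 0,"hand": 0.6},
])

```text
time_s: 28.55
tool_pos: [0.5557, 0.0553, 0.2027]
eef_rot: [-2.275, -2.162, 0.003]
ft_force: [-0.2, 0.6, -0.3]
grip_width: 0.0681
finger_force: 0.0
```

```bash
python3 - <<'E'
from plant import r
from h import *
p,R=st(r)
f=lambda im,x,y:cv2.resize(im[y:y+100,x:x+133],(400,300),interpolation=cv2.INTER_CUBIC)
I=[r.snapshot(n)["color"] for n in("scene","side","wrist")]
w=cv2.resize(I[2][0:240],(700,300))
cv2.imwrite("pics/c4.png",np.vstack([np.hstack([f(I[0],243,140),f(I[1],205,130)]),np.hstack([w,np.zeros((300,100,3),np.uint8)])]))
E
```

```text
t 28.55 p [0.5557 0.0553 0.2027] yaw -2.91 tilt -0.2 F [-0.2  0.6 -0.3] M [0.   0.05 0.04] w 68.1 ff 0.0
```

View pics/c4.png

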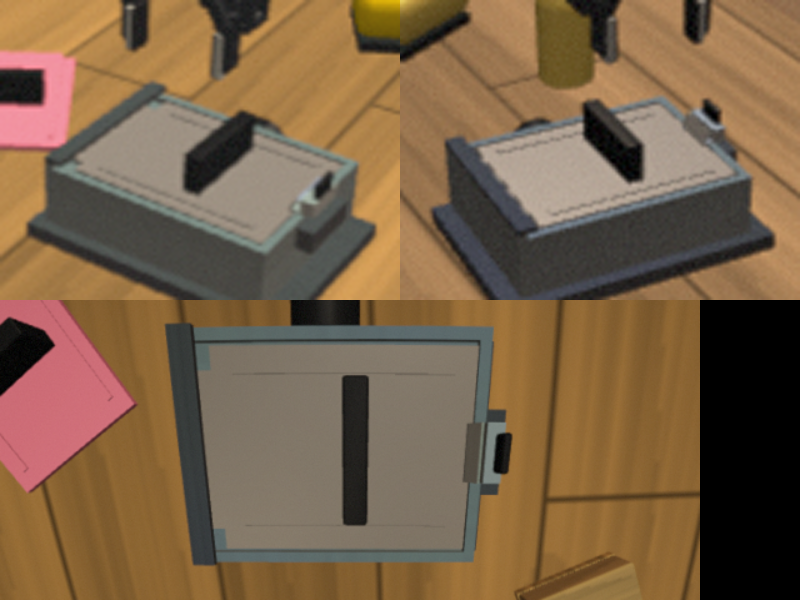

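The lid lies flush in its recess with the lip under the ledge. In the wrist view the catch nose at (472,452) covers the lid's edge, and the robot is clear.

```bash
python3 -c "
from plant import r
print(r.finish_job())"
```

```text
the job is handed in; nothing more can be done
None
```

The grey lid is hooked under the ledge and lies flush, and I handed the job in at about 28.7 s. The final pictures show the catch nose over the lid's far edge. The lid covers the switch pin, so I take it as pushed in because the lid is fully seated.

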